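# Stow the connector plug and walk the sticky case cover shut

### The job

Lay the loose striped connector plug flat in the open bay of the blue case, beside the plug already there, and then slide the case's steel cover shut towards you. The cover binds when one end runs ahead of the other, so work it along by its two red pegs in turn, never forcing it with more than about 18 N, and when both ends are home against the near wall seat it with a firm press of 10 to 15 N on either peg. Let go, and leave the bottles and the tape roll alone.

Things in the scene. Friction and masses are not known exactly. Their poses are not given: they have to be found in the camera images.
- case: Fixed blue flat case, 251 x 276 x 60 mm high. Origin on the worktop, on its middle line; its -x axis points roughly to the robot: the cover closes that way. Outside x -138 to 113 mm; walls 8 mm thick, 60 mm high; side walls' inner faces at y +-130. Aluminium lips (z 50 to 55 mm) over y 110 to 130 along both sides hold the cover's ends down.
- case_stop (a point): Middle of the inner face of the near wall, z 55 mm, at x -130 mm in the case's frame. A white buffer strip under it, on which the cover's near edge comes to rest, stands 0 to 3 mm proud of the wall, differently each day: where home is must be felt.
- case_floor (a point): Point on the floor of the open bay (6 to 7 mm above the worktop), at x -85 mm in the case's frame. The bay runs from x -130 mm to the cover's near edge and is free between y -112 and +112.
- deck_edge (a point): Middle of the near edge, on top (z 55 mm), of the case's fixed blue deck. The deck covers x -5 to 113 mm and always hides the cover's rear edge, so that the cover can be pushed only at its pegs.
- cover: Steel sliding cover, 0.6 to 1 kg, plate 130 (x) x 232 (y) x 8 mm, captive in the case on runners 40 mm above the worktop. Origin under its middle, axes as the case's. Starts 71 to 85 mm open; shut, its origin is at x -65 to -62 mm in the case's frame. Dry friction of 2 to 8 N. More than 22 N from the robot counts as forcing it.
- cover_mid (a point): Middle of the cover's top. 60 mm long shoes at the near corners of its ends run in the side channels with 1.5 to 2.7 mm sideways play, which differs from day to day and must be felt: pushed at one end, that end runs ahead while the other hardly moves, and when one peg is 5 to 10 mm ahead the shoes wedge; no fair force then moves it until the lagging end is pushed up.
- peg_left (a point): Top centre of the red upright peg at the cover's +y end: 15 mm diameter, top 84 mm above the worktop, standing up 36 mm from the cover. 25 mm from the cover's near edge and 95 mm from its middle line. Fully shut it is at x -105 to -102 mm in the case's frame.
- peg_right (a point): Top centre of the like peg at the cover's -y end, 190 mm from the left one. Fully shut it is at x -105 to -102 mm in the case's frame.
- striped_plug: Loose black rubber connector plug with white stripes, a round body 23 mm thick and 50 mm long, lying on the worktop to the right of the case. Origin at the centre of its underside as it first lies, its length along its own y axis.
- striped_mid (a point): Middle of the striped plug, 11.5 mm above its underside.
- stowed_plug: The plain black plug of the same size (23 x 50 x 23 mm, length along its own y axis) that already lies in the bay, pointing along the case's x. Origin at the centre of its underside.
- stowed_mid (a point): Middle of the stowed plug, 11.5 mm above its underside.
- red_bottle: Bystander: white sample bottle with red cap, 46 mm diameter, 86 mm high, origin under its middle.
- cream_tape: Bystander: roll of cream tape lying flat, 104 x 102 x 25 mm, origin under its middle.
- white_bottle: Bystander: white sample bottle with white cap, 52 mm diameter, 111 mm high, origin under its middle.

How it is judged:
On the way, in this order (a step that is already met when the one before it is completed fails the run):
1. the striped plug lies flat in the bay, let go, with the cover still open (x of striped_mid in the frame of case between -0.13 and 0 m and y of striped_mid in the frame of case between -0.112 and 0.112 m and z of striped_mid in the frame of case between 0 and 0.028 m and angle between striped_plug's own y axis and vertical between 1.25 and 1.89 rad and linear speed of striped_plug below 0.02 m/s and contact force between the fingers and striped_plug below 0.1 N and not (x of any of peg_left, peg_right in the frame of case below -0.1005 m)), for 0.2 s.
2. with both ends home, the cover is pressed on the near wall with more than 9 N (x of each of peg_left, peg_right in the frame of case below -0.1005 m and contact force between the fingers and cover above 9 N), for 0.1 s.
At the end, for the whole second after the job is handed in: The cover is shut with both ends within 4.5 mm of the near wall (1.5 mm beyond the thickest buffer strip) and at rest, and both plugs lie flat on the bay floor inside the case, under the cover, released (x of each of peg_left, peg_right in the frame of case below -0.1005 m and linear speed of cover below 0.01 m/s and x of striped_mid in the frame of case between -0.13 and 0 m and y of striped_mid in the frame of case between -0.112 and 0.112 m and z of striped_mid in the frame of case between 0 and 0.028 m and angle between striped_plug's own y axis and vertical between 1.25 and 1.89 rad and x of stowed_mid in the frame of case between -0.13 and 0 m and y of stowed_mid in the frame of case between -0.112 and 0.112 m and z of stowed_mid in the frame of case between 0 and 0.028 m and angle between stowed_plug's own y axis and vertical between 1.25 and 1.89 rad and linear speed of striped_plug below 0.02 m/s and contact force between the fingers and striped_plug below 0.1 N); the robot touches nothing.
It fails at once if the robot forces the cover with more than 22 N (contact force between any of the fingers, the arm and cover above 22 N).
It fails at once if the red-capped bottle is shifted more than 30 mm or knocked over (distance of red_bottle from where it was at the start of the episode above 0.03 m or angle between red_bottle's own z axis and vertical above 0.4 rad).
It fails at once if the cream tape roll is shifted more than 30 mm or knocked over (distance of cream_tape from where it was at the start of the episode above 0.03 m or angle between cream_tape's own z axis and vertical above 0.4 rad).
It fails at once if the white-capped bottle is shifted more than 30 mm or knocked over (distance of white_bottle from where it was at the start of the episode above 0.03 m or angle between white_bottle's own z axis and vertical above 0.4 rad).
It also fails if it takes over 72 s, if anything falls off the work surface, if the arm or the gripper's body presses on something with over 40 N, if the wrist force passes 120 N, or if a joint passes its speed limit or range.

### The arm

A 6-joint arm with a two-finger parallel gripper is mounted at the origin on a cart in front of the work surface, level with it; the furniture and walls round the work are solid. World frame = base frame: x ahead of the robot, y to its left, z up, the work surface at z = 0. Lengths are in m, angles in rad, forces in N, time in s.
With the tool pointing down it reaches from about 0.3 to 0.775 m from the base axis. Payload 14.6 kg.
Tool frame: the origin (TCP) lies at the very end of the fingers, on their centre line; the grasp point (between the pads) lies 19 mm behind it (manip.grip_point_offset is the distance from the TCP to the grasp point, in m); z points along the fingers, y is the line along which they close (so a half turn about z gives the same grasp; the last joint's range is limited). The gripper opens to 94 mm and grips with 3 to 60 N. Pads are 16 mm wide; open, the fingers measure 119 mm over their backs; the gripper's body (75 mm by 177 mm) begins 78 mm behind the grasp point.
Start: joints at [-1.29, 0.3, 1.521, -0, 1.321, -0.067], TCP at [0.187, -0.517, 0.205] pointing down, gripper open.
Joint ranges: [-3.03, 3.03], [-0.79, 2.21], [0.23, 2.52], [-1.04, 4.18], [0, 3.07], [-2.55, 2.55]. Speed limits (rad/s): [2.22, 2.22, 2.57, 3.14, 3.14, 3.14].

### API

Orientations are given as a rotation vector (axis times angle).
In Python, from cell import manip gives the robot as it stands.
- The arm moves only by the tool arm_command, never from a script. Its argument "deltas" is a list of rows, each an object with "gripper": the closure, from 0 (fully open) to 1 (shut); "travel": the shift along the tool's x, y, z in m, a list of three; "turn": the turn about the tool's z in degrees. A call has 1 to 5 rows; each row shifts and turns the commanded pose from where the row before left it, along the tool's axes as they then stand; what a row does not reach is not made up. A row lasts 1/8 s, in which the tool goes at most 62.5 mm and 10.7 degrees, less where a joint would pass 70% of its speed; a pose out of reach is approached as far as the arm can. A call with a gripper value outside its range is refused whole. The fingers move at their own pace and stop on an object; "force" is the grip in N (left out, the last holds). Time passes only in rows, so rows that do not move let the fingers close. It gives the time, the measured TCP pose, the force, the opening and the grip force at its end, in the units of the state.
- manip.read_state(): the state, without advancing time (a new reading comes with each control period).
- manip.grab_frame(name): name is "scene" or "side" or "wrist"; returns a dict with "color" (480x640x3 uint8, red, green, blue), "z_map" (480x640 float32, m along the optical axis (not along the pixel's ray), 0 where there is no reading), "vertical_fov" (degrees; the focal length in pixels is half the picture's height over the tangent of half this angle, whatever the lens; pixels are square), "cx", "cy" (the principal point, pixels), "extrinsics" (4x4, takes a point from world to camera coordinates); the wrist camera has in their place "tool_from_camera" (4x4, takes a point from camera to tool coordinates, whose origin is the TCP and whose axes are the flange's). Camera axes: x right, y down, z forward; pixel columns grow to the right and rows downward; lengths in m; the calibration is good to about 2 mm. A picture is of the moment at which its call begins: read the wrist's pose just before it.
- manip.hand_in(): hands the job in; it is judged then, once.
The state is a dict: "time": time; "joint_positions": joint angles; "qd": joint speeds; "tau": joint torques, N m; "eef_pos": TCP position; "tool_rot": TCP orientation; "contact_force": force on the tool from outside, world axes, zero at the start; "ft_torque": the same for the moment, N m; "width": finger opening in m; "grip_force": force on a finger pad.
Only numpy, scipy, OpenCV 4.12 (cv2) and the standard library are available. Lean on these libraries where they do the work, as an engineer would, in place of code of your own. Each camera call takes 0.05 s, during which the arm holds its last target. There are 200 camera calls.

## Working session

There is one attempt and no reset: what is moved stays moved. The work goes in short steps, Python scripts to look and compute and a tool call to move; the robot and the scene stay as the last step left them, time stands still between calls to the robot, and variables do not carry over. Pictures are saved under pics/ and viewed, at most 10 in all, crops included, and the job is handed in when it is done.

Besides the shell and the picture viewer there is one more tool, called as name(argument=value, ...) on one line, values as JSON. arm_command: Moves the arm, as the interface text tells. Its arguments: {"type":"object","properties":{"deltas":{"type":"array","items":{"type":"object","properties":{"gripper":{"type":"number"},"travel":{"type":"array","items":{"type":"number"}},"turn":{"type":"number"}}}},"force":{"type":"number"}},"required":["deltas"]}

```bash
mkdir -p pics; cat > h.py <<'E'
import numpy as np, cv2
from scipy.spatial.transform import Rotation as R
from cell import manip
def grab(n):
    s=manip.read_state(); f=manip.grab_frame(n)
    z=f["z_map"]; F=240/np.tan(np.radians(f["vertical_fov"])/2)
    v,u=np.mgrid[:480,:640]
    P=np.stack([(u-f["cx"])/F*z,(v-f["cy"])/F*z,z],-1)
    if n=="wrist":
        T=np.eye(4);T[:3,:3]=R.from_rotvec(s["tool_rot"]).as_matrix();T[:3,3]=s["eef_pos"];T=T@f["tool_from_camera"]
    else: T=np.linalg.inv(f["extrinsics"])
    W=P@T[:3,:3].T+T[:3,3]; W[z==0]=np.nan
    return f["color"],W,s
def save(n,c): cv2.imwrite("pics/"+n,c[...,::-1])
E
python3 - <<'E'
from h import *
d={}
for n in("scene","side"):
    c,W,s=grab(n); save(n+".png",c); np.savez(n,c=c,W=W)
print({k:np.round(v,3) for k,v in s.items()})
print(R.from_rotvec(s["tool_rot"]).as_matrix().round(3))
E
```

```text
{'time': np.float64(0.05), 'joint_positions': array([-1.29 ,  0.3  ,  1.522, -0.   ,  1.321, -0.067]), 'qd': array([-0.   , -0.001, -0.001,  0.001, -0.   ,  0.   ]), 'tau': array([ 2.0000e-03, -5.3321e+01, -3.5371e+01,  7.1000e-02,  2.4000e-02,
       -0.0000e+00]), 'eef_pos': array([ 0.187, -0.517,  0.205]), 'tool_rot': array([-3.093, -0.543,  0.   ]), 'contact_force': array([-0.109, -0.527,  0.586]), 'ft_torque': array([-0.003, -0.02 , -0.008]), 'grip_force': np.float64(0.0), 'width': np.float64(0.094)}
[[ 0.94   0.341 -0.   ]
 [ 0.341 -0.94   0.001]
 [ 0.    -0.001 -1.   ]]
```

View pics/scene.png

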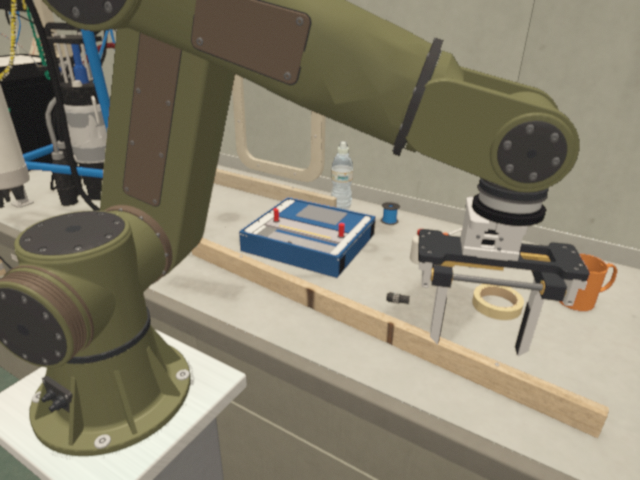

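View pics/side.png

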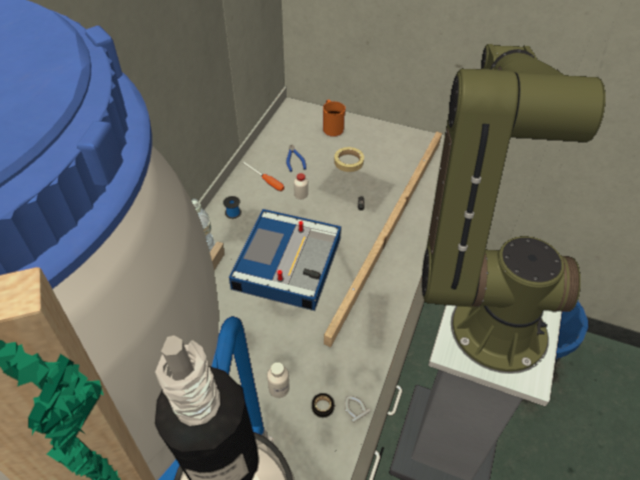

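Scene: pegs at (277,215) and (342,230), loose plug at (398,298). Side: pegs at (300,227) and (280,275), loose plug at (361,203), stowed plug at (312,273). Next I turn these into world points.

```bash
python3 - <<'E'
from h import *
B={"scene":dict(pegL=(265,205,288,225),pegR=(334,220,350,242),plug=(384,288,412,308)),
"side":dict(pegR=(293,218,308,234),pegL=(273,268,287,284),plug=(353,193,369,212),stow=(300,264,324,282))}
for n in B:
    d=np.load(n+".npz");c=d["c"].astype(int);W=d["W"]
    for k,(a,b,e,f) in B[n].items():
        cc=c[b:f,a:e];w=W[b:f,a:e]
        m=(cc[...,0]>cc[...,1]*1.8+20) if "peg" in k else (cc.max(-1)<75)
        p=w[m];print(n,k,m.sum(),np.nanmean(p,0).round(4),np.nanmin(p,0).round(3),np.nanmax(p,0).round(3))
    # blue case
    m=(c[...,2]>c[...,0]*1.7+15)&(W[...,2]>.045)&(W[...,2]<.07)&(W[...,0]<.75)&(W[...,0]>.3)
    p=W[m][:,:2].astype(np.float32);r=cv2.minAreaRect(p);print(r, cv2.boxPoints(r).round(3).tolist())
E
```

```text
scene pegL 47 [0.5932 0.0944 0.0683] [0.585 0.087 0.053] [0.651 0.139 0.083]
scene pegR 63 [ 0.6101 -0.0939  0.0696] [ 0.602 -0.102  0.051] [ 0.671 -0.058  0.084]
scene plug 41 [ 0.4817 -0.3037  0.0141] [ 0.473 -0.325  0.009] [ 0.491 -0.284  0.018]
((0.5645526051521301, 0.49945351481437683), (0.25124216079711914, 1.2759662866592407), 5.365523815155029) [[0.3799999952316284, 1.1230000257492065], [0.49900001287460327, -0.1469999998807907], [0.7490000128746033, -0.12399999797344208], [0.6299999952316284, 1.1460000276565552]]
side pegR 36 [ 0.61   -0.0843  0.0733] [ 0.604 -0.094  0.055] [ 0.616 -0.078  0.091]
side pegL 39 [0.5932 0.1046 0.0741] [0.588 0.094 0.049] [0.599 0.11  0.088]
side plug 52 [ 0.4888 -0.2907  0.0173] [ 0.476 -0.32   0.006] [ 0.504 -0.272  0.025]
side stow 100 [0.5231 0.0352 0.0259] [0.483 0.022 0.014] [0.551 0.067 0.06 ]
((0.6132278442382812, 0.009739875793457031), (0.25139570236206055, 0.28320661187171936), 5.231144905090332) [[0.4749999940395355, 0.13899999856948853], [0.5009999871253967, -0.14300000667572021], [0.7509999871253967, -0.11999999731779099], [0.7250000238418579, 0.16200000047683716]]
```

arm_command(deltas=[{"gripper": 0, "travel": [0.058, -0.018, 0]}, {"gripper": 0, "travel": [0.058, -0.018, 0]}, {"gripper": 0, "travel": [0.058, -0.018, 0]}, {"gripper": 0, "travel": [0.058, -0.018, 0]}, {"gripper": 0, "travel": [0.058, -0.018, 0]}])

```text
$.deltas[0]: bad value
```

arm_command(deltas=[{"gripper": 0, "travel": [0.03, -0.009, 0]}, {"gripper": 0}, {"gripper": 0}])

```text
$.deltas[0]: bad value
```

```bash
python3 - <<'E'
from h import *
c,W,s=grab("wrist"); save("w1.png",c); np.savez("w1",c=c,W=W)
print(s["eef_pos"].round(4),R.from_rotvec(s["tool_rot"]).as_matrix().round(3).tolist(),s["contact_force"],s["joint_positions"].round(2))
m=(W[...,2]>.006)&(W[...,2]<.03)&(abs(W[...,0]-.485)<.05)&(abs(W[...,1]+.3)<.06)
p=W[m];r=cv2.minAreaRect(p[:,:2].astype(np.float32));print(m.sum(),r,p[:,2].max()); v,u=np.where(m);print(u.mean(),v.mean())
E
```

```text
[ 0.1874 -0.5168  0.2049] [[0.94, 0.341, -0.0], [0.341, -0.94, 0.001], [0.0, -0.001, -1.0]] [ 0.99369565 -0.52646279 -0.36329486] [-1.29  0.3   1.52  0.    1.32 -0.07]Traceback (most recent call last):
  File "<stdin>", line 5, in <module>
    return umr_maximum(a, axis, None, out, keepdims, initial, where)
ValueError: zero-size array to reduction operation maximum which has no identity
```

View pics/w1.png

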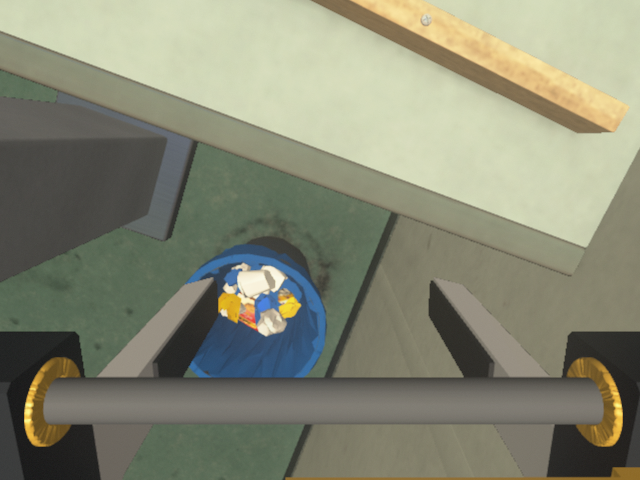

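The wrist view shows only the bench edge and the timber, because the rows were refused and the arm hasn't moved. Rows seem to need every field, so I'll send them all.

arm_command(deltas=[{"gripper": 0, "travel": [0.058, -0.018, 0], "turn": 0}, {"gripper": 0, "travel": [0.058, -0.018, 0], "turn": 0}, {"gripper": 0, "travel": [0.058, -0.018, 0], "turn": 0}, {"gripper": 0, "travel": [0.058, -0.018, 0], "turn": 0}, {"gripper": 0, "travel": [0.05, -0.018, 0], "turn": 0}], force=20)

```text
time: 0.78
eef_pos: [0.4233, -0.3347, 0.2053]
tool_rot: [-3.094, -0.544, 0.0]
contact_force: [1.1, -1.0, -0.3]
width: 0.0941
grip_force: 0.0
```

arm_command(deltas=[{"gripper": 0, "travel": [0, 0, 0], "turn": 0}, {"gripper": 0, "travel": [0, 0, 0], "turn": 0}, {"gripper": 0, "travel": [0, 0, 0], "turn": 0}])

```text
time: 1.15
eef_pos: [0.421, -0.3372, 0.2054]
tool_rot: [-3.095, -0.541, 0.0]
contact_force: [0.1, 0.2, -0.4]
width: 0.094
grip_force: 0.0
```

```bash
python3 - <<'E'
from h import *
c,W,s=grab("wrist"); save("w2.png",c); np.savez("w2",c=c,W=W)
print(s["time"],s["eef_pos"].round(4),R.from_rotvec(s["tool_rot"]).as_matrix().round(3).tolist(),s["contact_force"],s["joint_positions"].round(2))
m=(W[...,2]>.006)&(W[...,2]<.03)&(abs(W[...,0]-.485)<.05)&(abs(W[...,1]+.3)<.06)
p=W[m];print(m.sum())
if m.sum(): r=cv2.minAreaRect(p[:,:2].astype(np.float32));print(r,p[:,2].max()); v,u=np.where(m);print(u.mean(),v.mean())
E
```

```text
1.15 [ 0.421  -0.3372  0.2054] [[0.941, 0.339, -0.0], [0.339, -0.941, 0.0], [-0.0, -0.0, -1.0]] [ 0.14391983  0.23746568 -0.37626541] [-0.74  0.28  1.55 -0.    1.31  0.48]
1573
((0.4926642179489136, -0.29856428503990173), (0.022594686597585678, 0.04981334134936333), 20.307836532592773) 0.024363697683455032
309.3776223776224 122.04195804195804
```

View pics/w2.png

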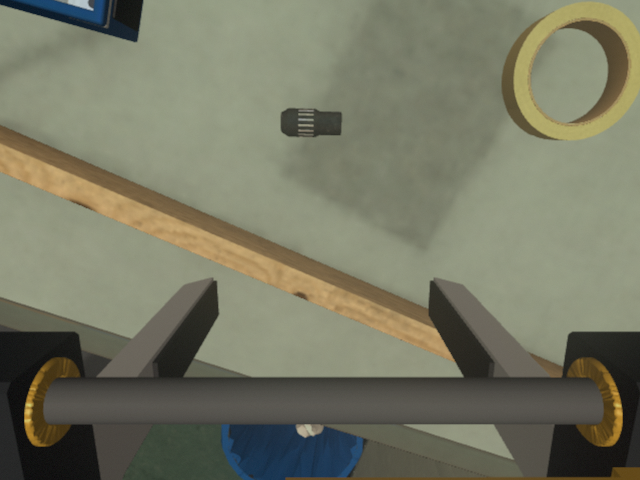

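Plug is at px (309,122), world (0.493,-0.299), length along the tool's y and the right size. The tape is at (570,70) and the timber is below the plug. I'll check how much room there is from the timber while moving above the plug.

arm_command(deltas=[{"gripper": 0.5, "travel": [0.045, -0.006, 0], "turn": -10}, {"gripper": 0.5, "travel": [0, 0, 0], "turn": -10}, {"gripper": 0.5, "travel": [0, 0, 0], "turn": -10}, {"gripper": 0.5, "travel": [0, 0, 0], "turn": -10}, {"gripper": 0.5, "travel": [0, 0, 0], "turn": -10}])

```text
time: 1.82
eef_pos: [0.4615, -0.3161, 0.2055]
tool_rot: [-2.571, -1.806, 0.0]
contact_force: [0.2, -0.5, -0.5]
width: 0.0483
grip_force: 0.0
```

arm_command(deltas=[{"gripper": 0.5, "travel": [0, 0, 0], "turn": -10}, {"gripper": 0.5, "travel": [0, 0, 0], "turn": -10}, {"gripper": 0.5, "travel": [0, 0, 0], "turn": -10}, {"gripper": 0.5, "travel": [0, 0, 0], "turn": -10}, {"gripper": 0.5, "travel": [0, 0, 0], "turn": 0}])

```text
time: 2.45
eef_pos: [0.4616, -0.316, 0.2055]
tool_rot: [1.806, 2.57, -0.0]
contact_force: [0.2, 0.5, -0.3]
width: 0.047
grip_force: 0.0
```

```bash
python3 - <<'E'
from h import *
d=np.load("w2.npz");W=d["W"];c=d["c"].astype(int)
m=(W[...,2]>.015)&(W[...,2]<.1)
m[250:]=False; m[70:150,270:350]=False
p=W[m]; q=np.linalg.norm(p[:,:2]-[.4927,-.2986],axis=1); i=q.argsort()[:5];print(p[i].round(3))
s=manip.read_state();M=R.from_rotvec(s["tool_rot"]).as_matrix()
print(s["eef_pos"],np.degrees(np.arctan2(M[1,0],M[0,0])),s["width"], M.T@(np.array([.4927,-.2986,.003])-s["eef_pos"]))
# bay contents from side view
d=np.load("side.npz");W=d["W"];c=d["c"].astype(int)
o=np.array([.6257,.0102]);t=np.radians(5.1);A=np.array([[np.cos(t),np.sin(t)],[-np.sin(t),np.cos(t)]])
q=(W[...,:2]-o)@A.T
m=(q[...,0]>-.125)&(q[...,0]<-.04)&(abs(q[...,1])<.1)&(c.max(-1)<75)&(W[...,2]<.04)
print(m.sum(),q[m].mean(0),np.percentile(q[m],[3,97],axis=0),W[m][:,2].max())
m=(W[...,2]>.02)&(W[...,2]<.12);m[:170]=0;m[205:]=0;m[:,:290]=0;m[:,315:]=0
print("bottle",W[m].mean(0))
E
```

```text
[[ 0.383 -0.288  0.023]
 [ 0.383 -0.287  0.031]
 [ 0.383 -0.286  0.046]
 [ 0.383 -0.289  0.031]
 [ 0.383 -0.291  0.038]]
[ 0.46164047 -0.31600494  0.20549017] 109.79818990985801 0.046985169674642904 [0.00586927 0.0351273  0.20248832]
92 [-0.09718849  0.03189998] [[-0.11813128  0.02345525]
 [-0.07463099  0.04042398]] 0.033008647872424746
bottle [ 0.6829922  -0.26106554  0.05657192]
```

arm_command(deltas=[{"gripper": 0.5, "travel": [0.006, 0.035, 0.03], "turn": 0}, {"gripper": 0.5, "travel": [0, 0, 0.05], "turn": 0}, {"gripper": 0.5, "travel": [0, 0, 0.05], "turn": 0}, {"gripper": 0.5, "travel": [0, 0, 0.04], "turn": 0}, {"gripper": 0.5, "travel": [0, 0, 0.02], "turn": 0}])

```text
time: 3.08
eef_pos: [0.4919, -0.2977, 0.0132]
tool_rot: [-1.809, -2.565, 0.0]
contact_force: [0.6, -0.9, 0.2]
width: 0.047
grip_force: 0.0
```

arm_command(deltas=[{"gripper": 0.5, "travel": [0, 0, 0.01], "turn": 0}, {"gripper": 0.5, "travel": [0, 0, 0.002], "turn": 0}, {"gripper": 0.8, "travel": [0, 0, 0], "turn": 0}, {"gripper": 1, "travel": [0, 0, 0], "turn": 0}, {"gripper": 1, "travel": [0, 0, 0], "turn": 0}], force=15)

```text
time: 3.7
eef_pos: [0.4933, -0.298, 0.0041]
tool_rot: [1.803, 2.571, -0.0]
contact_force: [-0.6, -0.4, 2.6]
width: 0.0233
grip_force: 15.0
```

arm_command(deltas=[{"gripper": 1, "travel": [0, 0, 0], "turn": 0}, {"gripper": 1, "travel": [0, 0, 0], "turn": 0}])

```text
time: 3.95
eef_pos: [0.4932, -0.298, 0.0041]
tool_rot: [1.803, 2.572, -0.0]
contact_force: [-0.6, 0.8, 6.0]
width: 0.0235
grip_force: 15.0
```

arm_command(deltas=[{"gripper": 1, "travel": [0, 0, -0.03], "turn": 0}, {"gripper": 1, "travel": [0, 0, -0.05], "turn": 10}, {"gripper": 1, "travel": [0, 0, -0.05], "turn": 10}, {"gripper": 1, "travel": [0, 0, 0], "turn": 10}, {"gripper": 1, "travel": [0, 0, 0], "turn": 10}])

```text
time: 4.58
eef_pos: [0.4931, -0.2978, 0.1341]
tool_rot: [2.579, 1.792, 0.001]
contact_force: [-0.1, -0.1, -0.8]
width: 0.0239
grip_force: 15.0
```

arm_command(deltas=[{"gripper": 1, "travel": [0, 0, 0], "turn": 10.5}, {"gripper": 1, "travel": [0, 0, 0], "turn": 10.5}, {"gripper": 1, "travel": [0, 0, 0], "turn": 10.5}, {"gripper": 1, "travel": [0, 0, 0], "turn": 10.5}, {"gripper": 1, "travel": [0, 0, 0], "turn": 10.5}])

```text
time: 5.2
eef_pos: [0.493, -0.2977, 0.1333]
tool_rot: [-3.107, -0.467, 0.0]
contact_force: [-0.2, 0.5, -0.9]
width: 0.024
grip_force: 15.0
```

arm_command(deltas=[{"gripper": 1, "travel": [0, 0, 0], "turn": 10.5}, {"gripper": 1, "travel": [0.01, -0.04, 0], "turn": 2}, {"gripper": 1, "travel": [0.01, -0.05, 0], "turn": 0}, {"gripper": 1, "travel": [0, -0.055, 0], "turn": 0}, {"gripper": 1, "travel": [0, 0, 0], "turn": 0}])

```text
time: 5.82
eef_pos: [0.4989, -0.1486, 0.1336]
tool_rot: [-3.138, -0.141, 0.0]
contact_force: [0.7, 0.1, -0.1]
width: 0.0237
grip_force: 15.0
```

```bash
python3 - <<'E'
from h import *
c,W,s=grab("wrist"); save("w3.png",c); np.savez("w3",c=c,W=W)
M=R.from_rotvec(s["tool_rot"]).as_matrix()
print(s["time"],s["eef_pos"].round(4),np.degrees(np.arctan2(M[1,0],M[0,0])),s["width"],s["joint_positions"].round(2))
E
```

```text
5.825 [ 0.4989 -0.1486  0.1336] 5.127933648376254 0.023671220859980805 [-0.36  0.31  1.69  0.    1.15  1.12]
```

View pics/w3.png

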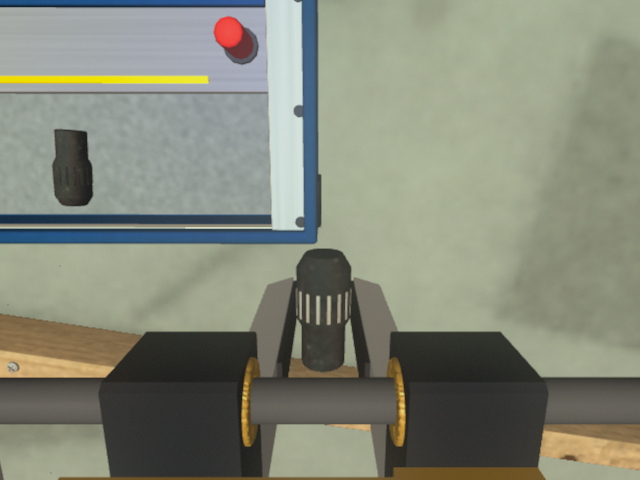

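The plug is held level (325,310) and lined up with the case. The stowed plug is at (72,168), the right peg at (230,32), and the case's near right corner at (316,240). I'll measure these.

```bash
python3 - <<'E'
from h import *
d=np.load("w3.npz");W=d["W"];c=d["c"].astype(int)
for n,(u,v) in dict(corner=(316,240),nearwall_out=(100,240),nearwall_in=(100,217),rightwall_out=(315,60),coveredge=(100,92),stow0=(70,132),stow1=(73,203),stowL=(53,172),stowR=(91,172),floor=(150,150),peg=(229,28)).items():
    print(n,W[v-1:v+2,u-1:u+2].reshape(-1,3).mean(0).round(4))
m=(c[...,0]>c[...,1]*1.8+20)&(W[...,2]>.08)&(W[...,2]<.09);m[100:]=0;p=W[m];print(p.mean(0),m.sum(),np.where(m)[0].min())
m=(c.max(-1)<90)&(W[...,2]>.01)&(W[...,2]<.04);m[210:]=0;m[:100]=0;m[:,120:]=0;print(cv2.minAreaRect(W[m][:,:2].astype(np.float32)),W[m][:,2].max())
E
```

```text
corner [ 0.4997 -0.1426  0.0318]
nearwall_out [ 0.4947 -0.0117  0.0591]
nearwall_in [0.4986 0.01   0.0155]
rightwall_out [ 0.6087 -0.1329  0.0542]
coveredge [ 0.5817 -0.0016  0.0327]
stow0 [0.5556 0.0225 0.0249]
stow1 [0.5089 0.023  0.025 ]
stowL [0.5287 0.0345 0.0259]
stowR [0.5292 0.0167 0.0122]
floor [ 0.5475 -0.0221  0.007 ]
peg [ 0.615  -0.0908  0.0835]
[ 0.61319179 -0.09034886  0.0831902 ] 708 17
((0.5318223237991333, 0.025146517902612686), (0.0211190152913332, 0.05014744773507118), 89.0757827758789) 0.03021576034392276
```

arm_command(deltas=[{"gripper": 1, "travel": [0.025, -0.051, 0], "turn": 0}, {"gripper": 1, "travel": [0.0245, -0.0515, 0], "turn": 0}, {"gripper": 1, "travel": [0, 0, 0.01], "turn": 0}, {"gripper": 1, "travel": [0, 0, 0.035], "turn": 0}, {"gripper": 1, "travel": [0, 0, 0.035], "turn": 0}])

```text
time: 6.5
eef_pos: [0.5395, -0.0466, 0.0523]
tool_rot: [3.139, 0.133, 0.0]
contact_force: [0.2, 0.7, -1.0]
width: 0.0234
grip_force: 15.0
```

arm_command(deltas=[{"gripper": 1, "travel": [0, 0, 0.02], "turn": 0}, {"gripper": 1, "travel": [0, 0, 0.012], "turn": 0}, {"gripper": 1, "travel": [0, 0, 0.007], "turn": 0}, {"gripper": 1, "travel": [0, 0, 0.003], "turn": 0}, {"gripper": 1, "travel": [0, 0, 0], "turn": 0}])

```text
time: 7.12
eef_pos: [0.5398, -0.0452, 0.0118]
tool_rot: [3.139, 0.135, 0.001]
contact_force: [-0.5, -0.3, -0.2]
width: 0.0238
grip_force: 15.0
```

Lower slightly, release with a modest opening, and rise.

arm_command(deltas=[{"gripper": 1, "travel": [0, 0, 0.001], "turn": 0}, {"gripper": 0.6, "travel": [0, 0, 0], "turn": 0}, {"gripper": 0.55, "travel": [0, 0, 0], "turn": 0}, {"gripper": 0.55, "travel": [0, 0, 0], "turn": 0}, {"gripper": 0.55, "travel": [0, 0, 0], "turn": 0}])

```text
time: 7.75
eef_pos: [0.5396, -0.045, 0.0105]
tool_rot: [3.139, 0.135, 0.0]
contact_force: [-0.2, -0.6, -0.3]
width: 0.0425
grip_force: 0.0
```

arm_command(deltas=[{"gripper": 0.55, "travel": [0, 0, -0.02], "turn": 0}, {"gripper": 0.55, "travel": [0, 0, -0.05], "turn": 0}, {"gripper": 0.55, "travel": [0, 0, -0.06], "turn": 0}, {"gripper": 0.55, "travel": [-0.03, 0, -0.06], "turn": 0}, {"gripper": 0.55, "travel": [-0.04, 0, 0], "turn": 0}])

```text
time: 8.38
eef_pos: [0.4727, -0.0511, 0.2001]
tool_rot: [3.137, 0.136, 0.011]
contact_force: [0.4, -0.6, -0.1]
width: 0.0422
grip_force: 0.0
```

```bash
python3 - <<'E'
from h import *
c,W,s=grab("wrist"); save("w4.png",c); np.savez("w4",c=c,W=W)
M=R.from_rotvec(s["tool_rot"]).as_matrix()
print(s["time"],s["eef_pos"].round(4),s["width"])
m=(c.astype(int)[...,0]>c.astype(int)[...,1]*1.8+20)&(W[...,2]>.079)&(W[...,2]<.09)
n,l=cv2.connectedComponents(m.astype(np.uint8))
for i in range(1,n):
    if (l==i).sum()>30: print("peg",W[l==i].mean(0).round(4),(l==i).sum(),np.argwhere(l==i).mean(0))
E
```

```text
8.375 [ 0.4727 -0.0511  0.2001] 0.042205171155197896
peg [0.5963 0.0981 0.0827] 478 [ 28.69874477 106.85355649]
peg [ 0.6132 -0.0897  0.0831] 427 [ 27.73770492 404.47306792]
```

View pics/w4.png

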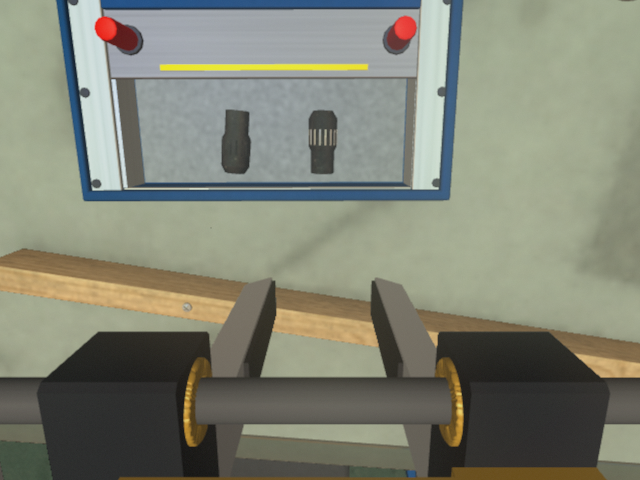

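Both plugs lie flat in the bay, at (236,140) and (322,140). The pegs are at (107,29) and (404,28), square to the case. Next, closed fingers go down behind the right peg.

arm_command(deltas=[{"gripper": 1, "travel": [0.05, 0.017, 0], "turn": 0}, {"gripper": 1, "travel": [0.055, 0.017, 0], "turn": 0}, {"gripper": 1, "travel": [0.0535, 0.017, 0], "turn": 0}, {"gripper": 1, "travel": [0, 0, 0.03], "turn": 0}, {"gripper": 1, "travel": [0, 0, 0.03], "turn": 0}])

```text
time: 9.05
eef_pos: [0.6344, -0.0881, 0.1347]
tool_rot: [-3.139, -0.135, 0.001]
contact_force: [-0.1, -0.5, 0.6]
width: 0.0006
grip_force: 0.0
```

arm_command(deltas=[{"gripper": 1, "travel": [0, 0, 0.03], "turn": 0}, {"gripper": 1, "travel": [0, 0, 0.02], "turn": 0}, {"gripper": 1, "travel": [0, 0, 0], "turn": 0}, {"gripper": 1, "travel": [0, 0, 0], "turn": 0}])

```text
time: 9.55
eef_pos: [0.6347, -0.0882, 0.0876]
tool_rot: [3.138, 0.135, 0.003]
contact_force: [0.5, 0.1, 0.0]
width: 0.0001
grip_force: 0.0
```

```bash
cat > st.py <<'E'
from h import *
s=manip.read_state();M=R.from_rotvec(s["tool_rot"]).as_matrix()
ex=np.array([.996,.0895,0]);ey=np.array([-.0895,.996,0]);pr=np.array([.6132,-.0897,0])
d=s["eef_pos"]-pr
print("t",s["time"].round(2),"rel to pegR start: x",(d@ex*1e3).round(2),"y",(d@ey*1e3).round(2),"z",s["eef_pos"][2].round(4),"yaw",np.degrees(np.arctan2(M[1,0],M[0,0])).round(2),"F ex",(s["contact_force"]@ex).round(2),"F ey",(s["contact_force"]@ey).round(2),"w",s["width"].round(4))
E
python3 st.py
```

```text
Traceback (most recent call last):
  File "st.py", line 5, in <module>
    print("t",s["time"].round(2),"rel to pegR start: x",(d@ex*1e3).round(2),"y",(d@ey*1e3).round(2),"z",s["eef_pos"][2].round(4),"yaw",np.degrees(np.arctan2(M[1,0],M[0,0])).round(2),"F ex",(s["contact_force"]@ex).round(2),"F ey",(s["contact_force"]@ey).round(2),"w",s["width"].round(4))
              ^^^^^^^^^^^^^^^
AttributeError: 'float' object has no attribute 'round'
```

arm_command(deltas=[{"gripper": 1, "travel": [0, 0, 0.015], "turn": 0}, {"gripper": 1, "travel": [0, 0, 0.011], "turn": 0}, {"gripper": 1, "travel": [-0.003, 0, 0], "turn": 0}, {"gripper": 1, "travel": [-0.001, 0, 0], "turn": 0}, {"gripper": 1, "travel": [-0.001, 0, 0], "turn": 0}])

```text
time: 10.18
eef_pos: [0.6295, -0.0885, 0.0607]
tool_rot: [3.139, 0.135, 0.002]
contact_force: [3.3, 1.1, -1.4]
width: 0.0006
grip_force: 1.3
```

arm_command(deltas=[{"gripper": 1, "travel": [-0.001, 0, 0], "turn": 0}])

```text
time: 10.3
eef_pos: [0.6285, -0.0886, 0.0607]
tool_rot: [3.139, 0.135, 0.002]
contact_force: [3.1, 1.3, -1.5]
width: 0.0003
grip_force: 1.6
```

arm_command(deltas=[{"gripper": 1, "travel": [-0.001, 0, 0], "turn": 0}])

```text
time: 10.42
eef_pos: [0.6275, -0.0886, 0.0607]
tool_rot: [3.139, 0.135, 0.002]
contact_force: [4.1, 0.9, -0.7]
width: 0.0007
grip_force: 1.9
```

arm_command(deltas=[{"gripper": 1, "travel": [-0.001, 0, 0], "turn": 0}])

```text
time: 10.55
eef_pos: [0.6264, -0.0887, 0.0607]
tool_rot: [3.139, 0.135, 0.001]
contact_force: [4.1, 1.0, 0.7]
width: 0.0009
grip_force: 2.1
```

```bash
sed -i 's/s\["time"\].round(2)/s["time"]/' st.py; python3 st.py
```

```text
Traceback (most recent call last):
  File "st.py", line 5, in <module>
    print("t",s["time"],"rel to pegR start: x",(d@ex*1e3).round(2),"y",(d@ey*1e3).round(2),"z",s["eef_pos"][2].round(4),"yaw",np.degrees(np.arctan2(M[1,0],M[0,0])).round(2),"F ex",(s["contact_force"]@ex).round(2),"F ey",(s["contact_force"]@ey).round(2),"w",s["width"].round(4))
                                                                                                                                                                                                                                                                 ^^^^^^^^^^^^^^^^
AttributeError: 'float' object has no attribute 'round'
```

arm_command(deltas=[{"gripper": 1, "travel": [0.006, -0.03, 0], "turn": 0}, {"gripper": 1, "travel": [0, -0.053, 0], "turn": 0}, {"gripper": 1, "travel": [0, -0.053, 0], "turn": 0}, {"gripper": 1, "travel": [0, -0.053, 0], "turn": 0}, {"gripper": 1, "travel": [-0.003, 0, 0], "turn": 0}])

```text
time: 11.18
eef_pos: [0.6121, 0.1028, 0.0603]
tool_rot: [-3.138, -0.141, 0.001]
contact_force: [2.6, 2.0, -0.0]
width: 0.0006
grip_force: 1.3
```

arm_command(deltas=[{"gripper": 1, "travel": [-0.001, 0, 0], "turn": 0}])

```text
time: 11.3
eef_pos: [0.6119, 0.0993, 0.0604]
tool_rot: [3.139, 0.135, 0.0]
contact_force: [1.9, 0.8, -0.2]
width: 0.0003
grip_force: 1.3
```

arm_command(deltas=[{"gripper": 1, "travel": [-0.001, 0, 0], "turn": 0}])

```text
time: 11.42
eef_pos: [0.6112, 0.0985, 0.0605]
tool_rot: [-3.139, -0.133, -0.001]
contact_force: [3.3, 1.9, -0.4]
width: 0.0003
grip_force: 1.8
```

arm_command(deltas=[{"gripper": 1, "travel": [-0.001, 0, 0], "turn": 0}, {"gripper": 1, "travel": [-0.001, 0, 0], "turn": 0}])

```text
time: 11.68
eef_pos: [0.6093, 0.0985, 0.0605]
tool_rot: [3.138, 0.134, 0.001]
contact_force: [3.9, -2.4, 1.1]
width: 0.001
grip_force: 2.1
```

```bash
sed -i 's/s\["width"\].round(4)/s["width"]/' st.py; python3 st.py
```

```text
t 11.675 rel to pegR start: x 12.93 y 187.84 z 0.0605 yaw 4.88 F ex 3.65 F ey -2.69 w 0.0009525119903983923
```

arm_command(deltas=[{"gripper": 1, "travel": [-0.0015, 0, 0], "turn": 0}, {"gripper": 1, "travel": [-0.0015, 0, 0], "turn": 0}])

```text
time: 11.92
eef_pos: [0.606, 0.099, 0.0605]
tool_rot: [3.139, 0.135, 0.001]
contact_force: [4.4, -1.5, 0.3]
width: 0.0006
grip_force: 2.3
```

arm_command(deltas=[{"gripper": 1, "travel": [0.007, 0.03, 0], "turn": 0}, {"gripper": 1, "travel": [0, 0.053, 0], "turn": 0}, {"gripper": 1, "travel": [0, 0.053, 0], "turn": 0}, {"gripper": 1, "travel": [0, 0.053, 0], "turn": 0}, {"gripper": 1, "travel": [-0.003, 0, 0], "turn": 0}])

```text
time: 12.55
eef_pos: [0.6255, -0.0917, 0.0598]
tool_rot: [-3.138, -0.129, 0.003]
contact_force: [-0.6, 0.4, 0.5]
width: 0.0006
grip_force: 0.0
```

arm_command(deltas=[{"gripper": 1, "travel": [-0.0015, 0, 0], "turn": 0}, {"gripper": 1, "travel": [-0.0015, 0, 0], "turn": 0}])

```text
time: 12.8
eef_pos: [0.6232, -0.0878, 0.0603]
tool_rot: [-3.138, -0.137, -0.0]
contact_force: [3.9, -1.2, -2.2]
width: 0.0003
grip_force: 1.4
```

arm_command(deltas=[{"gripper": 1, "travel": [-0.0015, 0, 0], "turn": 0}, {"gripper": 1, "travel": [-0.0015, 0, 0], "turn": 0}, {"gripper": 1, "travel": [-0.0015, 0, 0], "turn": 0}])

```text
time: 13.18
eef_pos: [0.6186, -0.0889, 0.0603]
tool_rot: [-3.138, -0.136, 0.0]
contact_force: [2.2, 0.7, -1.4]
width: 0.0004
grip_force: 1.5
```

```bash
python3 st.py
```

```text
t 13.175 rel to pegR start: x 5.5 y 0.31 z 0.0603 yaw 4.95 F ex 2.28 F ey 0.5 w 0.000394042004086287
```

arm_command(deltas=[{"gripper": 1, "travel": [0.0065, -0.03, 0], "turn": 0}, {"gripper": 1, "travel": [0, -0.053, 0], "turn": 0}, {"gripper": 1, "travel": [0, -0.053, 0], "turn": 0}, {"gripper": 1, "travel": [0, -0.053, 0], "turn": 0}, {"gripper": 1, "travel": [-0.003, 0, 0], "turn": 0}])

```text
time: 13.8
eef_pos: [0.6051, 0.1023, 0.0603]
tool_rot: [-3.138, -0.141, 0.001]
contact_force: [-0.0, 0.2, 0.5]
width: 0.0001
grip_force: 0.0
```

arm_command(deltas=[{"gripper": 1, "travel": [-0.0015, 0, 0], "turn": 0}, {"gripper": 1, "travel": [-0.0015, 0, 0], "turn": 0}, {"gripper": 1, "travel": [-0.0015, 0, 0], "turn": 0}])

```text
time: 14.18
eef_pos: [0.6018, 0.0977, 0.0605]
tool_rot: [3.139, 0.133, 0.001]
contact_force: [3.7, -0.6, 0.4]
width: 0.0006
grip_force: 2.0
```

arm_command(deltas=[{"gripper": 1, "travel": [-0.0015, 0, 0], "turn": 0}, {"gripper": 1, "travel": [-0.0015, 0, 0], "turn": 0}])

```text
time: 14.42
eef_pos: [0.5987, 0.098, 0.0605]
tool_rot: [3.138, 0.134, 0.001]
contact_force: [4.8, -2.1, -0.0]
width: 0.0004
grip_force: 2.2
```

arm_command(deltas=[{"gripper": 1, "travel": [0.0075, 0.03, 0], "turn": 0}, {"gripper": 1, "travel": [0, 0.053, 0], "turn": 0}, {"gripper": 1, "travel": [0, 0.053, 0], "turn": 0}, {"gripper": 1, "travel": [0, 0.053, 0], "turn": 0}, {"gripper": 1, "travel": [-0.003, 0, 0], "turn": 0}])

```text
time: 15.05
eef_pos: [0.6185, -0.0925, 0.0599]
tool_rot: [-3.139, -0.129, 0.002]
contact_force: [-0.8, 0.9, 0.6]
width: 0.0006
grip_force: 0.0
```

arm_command(deltas=[{"gripper": 1, "travel": [-0.0015, 0, 0], "turn": 0}, {"gripper": 1, "travel": [-0.0015, 0, 0], "turn": 0}, {"gripper": 1, "travel": [-0.0015, 0, 0], "turn": 0}])

```text
time: 15.42
eef_pos: [0.6148, -0.0886, 0.0604]
tool_rot: [-3.138, -0.137, -0.0]
contact_force: [3.5, 2.0, -0.5]
width: 0.0003
grip_force: 1.4
```

arm_command(deltas=[{"gripper": 1, "travel": [-0.0015, 0, 0], "turn": 0}, {"gripper": 1, "travel": [-0.0015, 0, 0], "turn": 0}])

```text
time: 15.68
eef_pos: [0.6117, -0.0896, 0.0603]
tool_rot: [-3.138, -0.136, 0.0]
contact_force: [2.9, 1.1, -2.0]
width: 0.0007
grip_force: 1.4
```

```bash
python3 st.py
```

```text
t 15.675 rel to pegR start: x -1.5 y 0.25 z 0.0603 yaw 4.95 F ex 3.02 F ey 0.79 w 0.0006786654568817793
```

arm_command(deltas=[{"gripper": 1, "travel": [0.0065, -0.03, 0], "turn": 0}, {"gripper": 1, "travel": [0, -0.053, 0], "turn": 0}, {"gripper": 1, "travel": [0, -0.053, 0], "turn": 0}, {"gripper": 1, "travel": [0, -0.053, 0], "turn": 0}, {"gripper": 1, "travel": [-0.003, 0, 0], "turn": 0}])

```text
time: 16.3
eef_pos: [0.5983, 0.1016, 0.0604]
tool_rot: [3.138, 0.141, -0.001]
contact_force: [0.5, 0.3, 0.3]
width: 0.0001
grip_force: 0.0
```

arm_command(deltas=[{"gripper": 1, "travel": [-0.0015, 0, 0], "turn": 0}, {"gripper": 1, "travel": [-0.0015, 0, 0], "turn": 0}, {"gripper": 1, "travel": [-0.0015, 0, 0], "turn": 0}, {"gripper": 1, "travel": [-0.0015, 0, 0], "turn": 0}, {"gripper": 1, "travel": [-0.0015, 0, 0], "turn": 0}])

```text
time: 16.92
eef_pos: [0.5917, 0.0975, 0.0605]
tool_rot: [3.139, 0.134, 0.001]
contact_force: [4.3, -1.6, -0.0]
width: 0.0003
grip_force: 2.0
```

arm_command(deltas=[{"gripper": 1, "travel": [0.0075, 0.03, 0], "turn": 0}, {"gripper": 1, "travel": [0, 0.053, 0], "turn": 0}, {"gripper": 1, "travel": [0, 0.053, 0], "turn": 0}, {"gripper": 1, "travel": [0, 0.053, 0], "turn": 0}, {"gripper": 1, "travel": [-0.003, 0, 0], "turn": 0}])

```text
time: 17.55
eef_pos: [0.6117, -0.093, 0.06]
tool_rot: [-3.139, -0.129, 0.002]
contact_force: [-0.7, 1.0, 0.5]
width: 0.0003
grip_force: 0.0
```

arm_command(deltas=[{"gripper": 1, "travel": [-0.0015, 0, 0], "turn": 0}, {"gripper": 1, "travel": [-0.0015, 0, 0], "turn": 0}, {"gripper": 1, "travel": [-0.0015, 0, 0], "turn": 0}, {"gripper": 1, "travel": [-0.0015, 0, 0], "turn": 0}, {"gripper": 1, "travel": [-0.0015, 0, 0], "turn": 0}])

```text
time: 18.18
eef_pos: [0.6047, -0.0902, 0.0604]
tool_rot: [-3.138, -0.136, -0.0]
contact_force: [2.4, 1.0, -1.1]
width: 0.0006
grip_force: 1.5
```

arm_command(deltas=[{"gripper": 1, "travel": [0.0065, -0.03, 0], "turn": 0}, {"gripper": 1, "travel": [0, -0.053, 0], "turn": 0}, {"gripper": 1, "travel": [0, -0.053, 0], "turn": 0}, {"gripper": 1, "travel": [0, -0.053, 0], "turn": 0}, {"gripper": 1, "travel": [-0.003, 0, 0], "turn": 0}])

```text
time: 18.8
eef_pos: [0.5913, 0.101, 0.0604]
tool_rot: [3.138, 0.141, -0.001]
contact_force: [0.3, 0.1, -0.2]
width: 0.0005
grip_force: 0.0
```

arm_command(deltas=[{"gripper": 1, "travel": [-0.0015, 0, 0], "turn": 0}, {"gripper": 1, "travel": [-0.0015, 0, 0], "turn": 0}, {"gripper": 1, "travel": [-0.0015, 0, 0], "turn": 0}, {"gripper": 1, "travel": [-0.0015, 0, 0], "turn": 0}, {"gripper": 1, "travel": [-0.0015, 0, 0], "turn": 0}])

```text
time: 19.42
eef_pos: [0.5847, 0.0969, 0.0605]
tool_rot: [3.139, 0.134, 0.001]
contact_force: [4.4, -1.4, -0.6]
width: 0.0002
grip_force: 2.0
```

arm_command(deltas=[{"gripper": 1, "travel": [0.0075, 0.03, 0], "turn": 0}, {"gripper": 1, "travel": [0, 0.053, 0], "turn": 0}, {"gripper": 1, "travel": [0, 0.053, 0], "turn": 0}, {"gripper": 1, "travel": [0, 0.053, 0], "turn": 0}, {"gripper": 1, "travel": [-0.003, 0, 0], "turn": 0}])

```text
time: 20.05
eef_pos: [0.6047, -0.0936, 0.06]
tool_rot: [-3.139, -0.129, 0.002]
contact_force: [-0.9, 0.4, 0.7]
width: 0.0003
grip_force: 0.0
```

arm_command(deltas=[{"gripper": 1, "travel": [-0.0015, 0, 0], "turn": 0}, {"gripper": 1, "travel": [-0.0015, 0, 0], "turn": 0}, {"gripper": 1, "travel": [-0.0015, 0, 0], "turn": 0}, {"gripper": 1, "travel": [-0.0015, 0, 0], "turn": 0}, {"gripper": 1, "travel": [-0.0015, 0, 0], "turn": 0}])

```text
time: 20.68
eef_pos: [0.5978, -0.0908, 0.0604]
tool_rot: [-3.138, -0.136, -0.0]
contact_force: [2.5, 1.3, -1.1]
width: 0.0004
grip_force: 1.5
```

```bash
python3 st.py
```

```text
t 20.675 rel to pegR start: x -15.48 y 0.29 z 0.0604 yaw 4.95 F ex 2.65 F ey 1.08 w 0.0004382221715876189
```

arm_command(deltas=[{"gripper": 1, "travel": [0.0065, -0.03, 0], "turn": 0}, {"gripper": 1, "travel": [0, -0.053, 0], "turn": 0}, {"gripper": 1, "travel": [0, -0.053, 0], "turn": 0}, {"gripper": 1, "travel": [0, -0.053, 0], "turn": 0}, {"gripper": 1, "travel": [-0.003, 0, 0], "turn": 0}])

```text
time: 21.3
eef_pos: [0.5843, 0.1003, 0.0604]
tool_rot: [3.138, 0.141, -0.001]
contact_force: [0.2, -0.1, -0.7]
width: 0.0005
grip_force: 0.0
```

arm_command(deltas=[{"gripper": 1, "travel": [-0.0015, 0, 0], "turn": 0}, {"gripper": 1, "travel": [-0.0015, 0, 0], "turn": 0}, {"gripper": 1, "travel": [-0.0015, 0, 0], "turn": 0}, {"gripper": 1, "travel": [-0.0015, 0, 0], "turn": 0}, {"gripper": 1, "travel": [-0.0015, 0, 0], "turn": 0}])

```text
time: 21.92
eef_pos: [0.5777, 0.0963, 0.0604]
tool_rot: [3.139, 0.134, 0.001]
contact_force: [3.8, -1.7, -0.4]
width: -0.0
grip_force: 2.0
```

arm_command(deltas=[{"gripper": 1, "travel": [0.0075, 0.03, 0], "turn": 0}, {"gripper": 1, "travel": [0, 0.053, 0], "turn": 0}, {"gripper": 1, "travel": [0, 0.053, 0], "turn": 0}, {"gripper": 1, "travel": [0, 0.053, 0], "turn": 0}, {"gripper": 1, "travel": [-0.003, 0, 0], "turn": 0}])

```text
time: 22.55
eef_pos: [0.5977, -0.0942, 0.06]
tool_rot: [-3.139, -0.129, 0.002]
contact_force: [0.3, 1.1, -0.6]
width: 0.0001
grip_force: 0.0
```

arm_command(deltas=[{"gripper": 1, "travel": [-0.0015, 0, 0], "turn": 0}, {"gripper": 1, "travel": [-0.0015, 0, 0], "turn": 0}, {"gripper": 1, "travel": [-0.0015, 0, 0], "turn": 0}, {"gripper": 1, "travel": [-0.0015, 0, 0], "turn": 0}, {"gripper": 1, "travel": [-0.0015, 0, 0], "turn": 0}])

```text
time: 23.18
eef_pos: [0.5908, -0.0914, 0.0604]
tool_rot: [-3.138, -0.136, -0.0]
contact_force: [3.0, 1.3, -1.7]
width: 0.0006
grip_force: 1.5
```

arm_command(deltas=[{"gripper": 1, "travel": [0.0065, -0.03, 0], "turn": 0}, {"gripper": 1, "travel": [0, -0.053, 0], "turn": 0}, {"gripper": 1, "travel": [0, -0.053, 0], "turn": 0}, {"gripper": 1, "travel": [0, -0.053, 0], "turn": 0}, {"gripper": 1, "travel": [-0.003, 0, 0], "turn": 0}])

```text
time: 23.8
eef_pos: [0.5773, 0.0997, 0.0604]
tool_rot: [3.138, 0.141, -0.001]
contact_force: [-0.1, -0.5, 0.0]
width: 0.0004
grip_force: 0.0
```

arm_command(deltas=[{"gripper": 1, "travel": [-0.0015, 0, 0], "turn": 0}, {"gripper": 1, "travel": [-0.0015, 0, 0], "turn": 0}, {"gripper": 1, "travel": [-0.0015, 0, 0], "turn": 0}, {"gripper": 1, "travel": [-0.0015, 0, 0], "turn": 0}, {"gripper": 1, "travel": [-0.0015, 0, 0], "turn": 0}])

```text
time: 24.42
eef_pos: [0.5707, 0.0958, 0.0605]
tool_rot: [3.139, 0.134, 0.001]
contact_force: [3.6, -0.2, -0.7]
width: 0.0009
grip_force: 2.0
```

arm_command(deltas=[{"gripper": 1, "travel": [0.0075, 0.03, 0], "turn": 0}, {"gripper": 1, "travel": [0, 0.053, 0], "turn": 0}, {"gripper": 1, "travel": [0, 0.053, 0], "turn": 0}, {"gripper": 1, "travel": [0, 0.053, 0], "turn": 0}, {"gripper": 1, "travel": [-0.003, 0, 0], "turn": 0}])

```text
time: 25.05
eef_pos: [0.5908, -0.0948, 0.06]
tool_rot: [-3.139, -0.129, 0.002]
contact_force: [-0.5, -0.0, -0.2]
width: 0.0005
grip_force: 0.0
```

arm_command(deltas=[{"gripper": 1, "travel": [-0.0015, 0, 0], "turn": 0}, {"gripper": 1, "travel": [-0.0015, 0, 0], "turn": 0}, {"gripper": 1, "travel": [-0.0015, 0, 0], "turn": 0}, {"gripper": 1, "travel": [-0.0015, 0, 0], "turn": 0}, {"gripper": 1, "travel": [-0.0015, 0, 0], "turn": 0}])

```text
time: 25.68
eef_pos: [0.5838, -0.092, 0.0604]
tool_rot: [-3.138, -0.136, -0.0]
contact_force: [3.3, 0.7, -1.8]
width: 0.0005
grip_force: 1.5
```

```bash
python3 st.py
```

```text
t 25.675 rel to pegR start: x -29.49 y 0.33 z 0.0604 yaw 4.95 F ex 3.34 F ey 0.43 w 0.0005262769236806885
```

arm_command(deltas=[{"gripper": 1, "travel": [0.0065, -0.03, 0], "turn": 0}, {"gripper": 1, "travel": [0, -0.053, 0], "turn": 0}, {"gripper": 1, "travel": [0, -0.053, 0], "turn": 0}, {"gripper": 1, "travel": [0, -0.053, 0], "turn": 0}, {"gripper": 1, "travel": [-0.003, 0, 0], "turn": 0}])

```text
time: 26.3
eef_pos: [0.5703, 0.0991, 0.0604]
tool_rot: [3.138, 0.141, -0.001]
contact_force: [0.9, -0.8, 0.6]
width: 0.0004
grip_force: 0.0
```

arm_command(deltas=[{"gripper": 1, "travel": [-0.0015, 0, 0], "turn": 0}, {"gripper": 1, "travel": [-0.0015, 0, 0], "turn": 0}, {"gripper": 1, "travel": [-0.0015, 0, 0], "turn": 0}, {"gripper": 1, "travel": [-0.0015, 0, 0], "turn": 0}, {"gripper": 1, "travel": [-0.0015, 0, 0], "turn": 0}])

```text
time: 26.92
eef_pos: [0.5638, 0.0951, 0.0604]
tool_rot: [3.138, 0.134, 0.001]
contact_force: [3.7, -0.7, -0.0]
width: 0.0004
grip_force: 2.0
```

arm_command(deltas=[{"gripper": 1, "travel": [0.0075, 0.03, 0], "turn": 0}, {"gripper": 1, "travel": [0, 0.053, 0], "turn": 0}, {"gripper": 1, "travel": [0, 0.053, 0], "turn": 0}, {"gripper": 1, "travel": [0, 0.053, 0], "turn": 0}, {"gripper": 1, "travel": [-0.003, 0, 0], "turn": 0}])

```text
time: 27.55
eef_pos: [0.5838, -0.0953, 0.06]
tool_rot: [-3.139, -0.129, 0.002]
contact_force: [0.1, -0.0, -0.0]
width: 0.0004
grip_force: 0.0
```

arm_command(deltas=[{"gripper": 1, "travel": [-0.0015, 0, 0], "turn": 0}, {"gripper": 1, "travel": [-0.0015, 0, 0], "turn": 0}, {"gripper": 1, "travel": [-0.0015, 0, 0], "turn": 0}, {"gripper": 1, "travel": [-0.0015, 0, 0], "turn": 0}, {"gripper": 1, "travel": [-0.0015, 0, 0], "turn": 0}])

```text
time: 28.18
eef_pos: [0.5768, -0.0926, 0.0603]
tool_rot: [-3.138, -0.136, -0.0]
contact_force: [2.8, 1.3, -0.9]
width: 0.0006
grip_force: 1.5
```

arm_command(deltas=[{"gripper": 1, "travel": [0.0065, -0.03, 0], "turn": 0}, {"gripper": 1, "travel": [0, -0.053, 0], "turn": 0}, {"gripper": 1, "travel": [0, -0.053, 0], "turn": 0}, {"gripper": 1, "travel": [0, -0.053, 0], "turn": 0}, {"gripper": 1, "travel": [-0.003, 0, 0], "turn": 0}])

```text
time: 28.8
eef_pos: [0.5634, 0.0984, 0.0604]
tool_rot: [3.138, 0.141, -0.001]
contact_force: [-0.7, -0.9, -1.1]
width: 0.0008
grip_force: 0.0
```

arm_command(deltas=[{"gripper": 1, "travel": [-0.0015, 0, 0], "turn": 0}, {"gripper": 1, "travel": [-0.0015, 0, 0], "turn": 0}, {"gripper": 1, "travel": [-0.0015, 0, 0], "turn": 0}, {"gripper": 1, "travel": [-0.0015, 0, 0], "turn": 0}, {"gripper": 1, "travel": [-0.0015, 0, 0], "turn": 0}])

```text
time: 29.42
eef_pos: [0.5568, 0.0945, 0.0604]
tool_rot: [3.138, 0.134, 0.001]
contact_force: [3.4, -2.2, -0.6]
width: 0.0003
grip_force: 2.0
```

arm_command(deltas=[{"gripper": 1, "travel": [0.0075, 0.03, 0], "turn": 0}, {"gripper": 1, "travel": [0, 0.053, 0], "turn": 0}, {"gripper": 1, "travel": [0, 0.053, 0], "turn": 0}, {"gripper": 1, "travel": [0, 0.053, 0], "turn": 0}, {"gripper": 1, "travel": [-0.003, 0, 0], "turn": 0}])

```text
time: 30.05
eef_pos: [0.5768, -0.0959, 0.06]
tool_rot: [-3.139, -0.129, 0.002]
contact_force: [-0.9, -0.2, -0.8]
width: 0.0005
grip_force: 0.0
```

arm_command(deltas=[{"gripper": 1, "travel": [-0.0015, 0, 0], "turn": 0}, {"gripper": 1, "travel": [-0.0015, 0, 0], "turn": 0}, {"gripper": 1, "travel": [-0.0015, 0, 0], "turn": 0}, {"gripper": 1, "travel": [-0.0015, 0, 0], "turn": 0}, {"gripper": 1, "travel": [-0.0015, 0, 0], "turn": 0}])

```text
time: 30.68
eef_pos: [0.5699, -0.0932, 0.0604]
tool_rot: [-3.138, -0.136, -0.0]
contact_force: [3.5, 2.3, -1.4]
width: 0.0002
grip_force: 1.5
```

```bash
python3 st.py
```

```text
t 30.675 rel to pegR start: x -43.47 y 0.38 z 0.0604 yaw 4.95 F ex 3.7 F ey 2.0 w 0.00024209607211361835
```

arm_command(deltas=[{"gripper": 1, "travel": [0.0065, -0.03, 0], "turn": 0}, {"gripper": 1, "travel": [0, -0.053, 0], "turn": 0}, {"gripper": 1, "travel": [0, -0.053, 0], "turn": 0}, {"gripper": 1, "travel": [0, -0.053, 0], "turn": 0}, {"gripper": 1, "travel": [-0.003, 0, 0], "turn": 0}])

```text
time: 31.3
eef_pos: [0.5564, 0.0977, 0.0603]
tool_rot: [3.138, 0.141, -0.001]
contact_force: [-0.1, -0.6, -0.0]
width: 0.0004
grip_force: 0.0
```

arm_command(deltas=[{"gripper": 1, "travel": [-0.0015, 0, 0], "turn": 0}, {"gripper": 1, "travel": [-0.0015, 0, 0], "turn": 0}, {"gripper": 1, "travel": [-0.0015, 0, 0], "turn": 0}, {"gripper": 1, "travel": [-0.0015, 0, 0], "turn": 0}, {"gripper": 1, "travel": [-0.0015, 0, 0], "turn": 0}])

```text
time: 31.92
eef_pos: [0.5498, 0.0939, 0.0604]
tool_rot: [3.138, 0.134, 0.001]
contact_force: [3.4, -0.7, -1.2]
width: 0.0005
grip_force: 1.9
```

arm_command(deltas=[{"gripper": 1, "travel": [0.0075, 0.03, 0], "turn": 0}, {"gripper": 1, "travel": [0, 0.053, 0], "turn": 0}, {"gripper": 1, "travel": [0, 0.053, 0], "turn": 0}, {"gripper": 1, "travel": [0, 0.053, 0], "turn": 0}, {"gripper": 1, "travel": [-0.003, 0, 0], "turn": 0}])

```text
time: 32.55
eef_pos: [0.5699, -0.0964, 0.0601]
tool_rot: [-3.139, -0.129, 0.002]
contact_force: [0.1, 0.8, -0.0]
width: 0.0005
grip_force: 0.0
```

arm_command(deltas=[{"gripper": 1, "travel": [-0.0015, 0, 0], "turn": 0}, {"gripper": 1, "travel": [-0.0015, 0, 0], "turn": 0}, {"gripper": 1, "travel": [-0.0015, 0, 0], "turn": 0}, {"gripper": 1, "travel": [-0.0015, 0, 0], "turn": 0}, {"gripper": 1, "travel": [-0.0015, 0, 0], "turn": 0}])

```text
time: 33.17
eef_pos: [0.5629, -0.0938, 0.0604]
tool_rot: [-3.138, -0.136, -0.0]
contact_force: [3.0, 0.8, -1.6]
width: 0.0005
grip_force: 1.5
```

arm_command(deltas=[{"gripper": 1, "travel": [0.0065, -0.03, 0], "turn": 0}, {"gripper": 1, "travel": [0, -0.053, 0], "turn": 0}, {"gripper": 1, "travel": [0, -0.053, 0], "turn": 0}, {"gripper": 1, "travel": [0, -0.053, 0], "turn": 0}, {"gripper": 1, "travel": [-0.003, 0, 0], "turn": 0}])

```text
time: 33.8
eef_pos: [0.5495, 0.0971, 0.0604]
tool_rot: [3.138, 0.141, -0.001]
contact_force: [0.4, -1.2, -0.2]
width: 0.0006
grip_force: 0.0
```

arm_command(deltas=[{"gripper": 1, "travel": [-0.0015, 0, 0], "turn": 0}, {"gripper": 1, "travel": [-0.0015, 0, 0], "turn": 0}, {"gripper": 1, "travel": [-0.0015, 0, 0], "turn": 0}, {"gripper": 1, "travel": [-0.0015, 0, 0], "turn": 0}, {"gripper": 1, "travel": [-0.0015, 0, 0], "turn": 0}])

```text
time: 34.42
eef_pos: [0.5428, 0.0934, 0.0604]
tool_rot: [3.139, 0.134, 0.001]
contact_force: [4.0, -1.2, -0.7]
width: 0.0005
grip_force: 1.9
```

```bash
python3 st.py
```

```text
t 34.425 rel to pegR start: x -53.71 y 188.63 z 0.0604 yaw 4.91 F ex 3.92 F ey -1.55 w 0.0004786218765068742
```

arm_command(deltas=[{"gripper": 1, "travel": [0.0075, 0.03, 0], "turn": 0}, {"gripper": 1, "travel": [0, 0.053, 0], "turn": 0}, {"gripper": 1, "travel": [0, 0.053, 0], "turn": 0}, {"gripper": 1, "travel": [0, 0.053, 0], "turn": 0}, {"gripper": 1, "travel": [-0.003, 0, 0], "turn": 0}])

```text
time: 35.05
eef_pos: [0.5629, -0.097, 0.0601]
tool_rot: [-3.139, -0.129, 0.001]
contact_force: [-0.6, 0.1, -1.7]
width: 0.0006
grip_force: 0.0
```

arm_command(deltas=[{"gripper": 1, "travel": [-0.0015, 0, 0], "turn": 0}, {"gripper": 1, "travel": [-0.0015, 0, 0], "turn": 0}, {"gripper": 1, "travel": [-0.0015, 0, 0], "turn": 0}, {"gripper": 1, "travel": [-0.0015, 0, 0], "turn": 0}, {"gripper": 1, "travel": [-0.001, 0, 0], "turn": 0}])

```text
time: 35.67
eef_pos: [0.5564, -0.0944, 0.0604]
tool_rot: [-3.138, -0.136, -0.0]
contact_force: [3.3, 1.4, -2.0]
width: 0.0005
grip_force: 1.5
```

arm_command(deltas=[{"gripper": 1, "travel": [0.006, -0.03, 0], "turn": 0}, {"gripper": 1, "travel": [0, -0.053, 0], "turn": 0}, {"gripper": 1, "travel": [0, -0.053, 0], "turn": 0}, {"gripper": 1, "travel": [0, -0.053, 0], "turn": 0}, {"gripper": 1, "travel": [-0.003, 0, 0], "turn": 0}])

```text
time: 36.3
eef_pos: [0.5425, 0.0965, 0.0604]
tool_rot: [3.138, 0.141, -0.001]
contact_force: [0.8, -0.8, 0.8]
width: 0.0005
grip_force: 0.0
```

arm_command(deltas=[{"gripper": 1, "travel": [-0.0015, 0, 0], "turn": 0}, {"gripper": 1, "travel": [-0.0015, 0, 0], "turn": 0}, {"gripper": 1, "travel": [-0.001, 0, 0], "turn": 0}])

```text
time: 36.67
eef_pos: [0.5396, 0.0924, 0.0605]
tool_rot: [3.139, 0.133, 0.001]
contact_force: [3.2, -0.5, -0.1]
width: 0.0006
grip_force: 1.8
```

```bash
python3 st.py
```

```text
t 36.675 rel to pegR start: x -57.01 y 187.97 z 0.0605 yaw 4.85 F ex 3.16 F ey -0.78 w 0.0006187967473891589
```

arm_command(deltas=[{"gripper": 1, "travel": [-0.001, 0, 0], "turn": 0}, {"gripper": 1, "travel": [-0.001, 0, 0], "turn": 0}, {"gripper": 1, "travel": [-0.0005, 0, 0], "turn": 0}])

```text
time: 37.05
eef_pos: [0.5368, 0.093, 0.0604]
tool_rot: [3.138, 0.135, 0.0]
contact_force: [4.4, -2.4, -0.4]
width: 0.0002
grip_force: 2.1
```

arm_command(deltas=[{"gripper": 1, "travel": [0.0065, 0.03, 0], "turn": 0}, {"gripper": 1, "travel": [0, 0.053, 0], "turn": 0}, {"gripper": 1, "travel": [0, 0.053, 0], "turn": 0}, {"gripper": 1, "travel": [0, 0.053, 0], "turn": 0}, {"gripper": 1, "travel": [-0.003, 0, 0], "turn": 0}])

```text
time: 37.67
eef_pos: [0.5559, -0.0974, 0.06]
tool_rot: [-3.138, -0.129, 0.002]
contact_force: [-0.0, 0.1, -0.1]
width: 0.0004
grip_force: 0.0
```

arm_command(deltas=[{"gripper": 1, "travel": [-0.001, 0, 0], "turn": 0}, {"gripper": 1, "travel": [-0.001, 0, 0], "turn": 0}, {"gripper": 1, "travel": [-0.001, 0, 0], "turn": 0}])

```text
time: 38.05
eef_pos: [0.5535, -0.0939, 0.0604]
tool_rot: [-3.138, -0.137, -0.0]
contact_force: [2.8, 1.4, -1.8]
width: 0.0004
grip_force: 1.6
```

arm_command(deltas=[{"gripper": 1, "travel": [-0.0007, 0, 0], "turn": 0}, {"gripper": 1, "travel": [-0.0007, 0, 0], "turn": 0}])

```text
time: 38.3
eef_pos: [0.5521, -0.0946, 0.0604]
tool_rot: [-3.138, -0.136, -0.0]
contact_force: [3.1, 2.2, -0.4]
width: 0.0006
grip_force: 1.6
```

```bash
python3 st.py
```

```text
t 38.3 rel to pegR start: x -61.32 y 0.57 z 0.0604 yaw 4.96 F ex 3.31 F ey 1.95 w 0.0006362031401218518
```

arm_command(deltas=[{"gripper": 1, "travel": [-0.0005, 0, 0], "turn": 0}])

```text
time: 38.42
eef_pos: [0.5516, -0.0949, 0.0604]
tool_rot: [-3.138, -0.135, -0.0]
contact_force: [2.3, 2.6, -0.7]
width: 0.0004
grip_force: 1.6
```

arm_command(deltas=[{"gripper": 1, "travel": [-0.0005, 0, 0], "turn": 0}])

```text
time: 38.55
eef_pos: [0.5511, -0.0952, 0.0604]
tool_rot: [-3.139, -0.135, -0.0]
contact_force: [3.9, 1.8, -0.6]
width: 0.0003
grip_force: 1.7
```

arm_command(deltas=[{"gripper": 1, "travel": [0.006, -0.03, 0], "turn": 0}, {"gripper": 1, "travel": [0, -0.053, 0], "turn": 0}, {"gripper": 1, "travel": [0, -0.053, 0], "turn": 0}, {"gripper": 1, "travel": [0, -0.053, 0], "turn": 0}, {"gripper": 1, "travel": [-0.003, 0, 0], "turn": 0}])

```text
time: 39.17
eef_pos: [0.5371, 0.0957, 0.0603]
tool_rot: [3.138, 0.141, -0.001]
contact_force: [-0.5, -0.5, 0.2]
width: 0.0005
grip_force: 0.0
```

arm_command(deltas=[{"gripper": 1, "travel": [-0.001, 0, 0], "turn": 0}, {"gripper": 1, "travel": [-0.001, 0, 0], "turn": 0}])

```text
time: 39.42
eef_pos: [0.5359, 0.0919, 0.0604]
tool_rot: [3.139, 0.133, -0.0]
contact_force: [1.2, -0.2, 0.2]
width: 0.0005
grip_force: 1.0
```

arm_command(deltas=[{"gripper": 1, "travel": [-0.0007, 0, 0], "turn": 0}])

```text
time: 39.55
eef_pos: [0.5356, 0.092, 0.0604]
tool_rot: [3.139, 0.133, 0.001]
contact_force: [3.4, -1.9, -1.8]
width: 0.0007
grip_force: 1.5
```

arm_command(deltas=[{"gripper": 1, "travel": [-0.0007, 0, 0], "turn": 0}])

```text
time: 39.67
eef_pos: [0.5348, 0.0923, 0.0604]
tool_rot: [3.138, 0.134, 0.001]
contact_force: [2.3, -2.6, -1.0]
width: 0.0007
grip_force: 1.6
```

```bash
python3 st.py
```

```text
t 39.675 rel to pegR start: x -61.84 y 188.3 z 0.0604 yaw 4.88 F ex 2.06 F ey -2.79 w 0.000696520607921305
```

arm_command(deltas=[{"gripper": 1, "travel": [-0.0006, 0, 0], "turn": 0}, {"gripper": 1, "travel": [-0.0006, 0, 0], "turn": 0}])

```text
time: 39.92
eef_pos: [0.5334, 0.0928, 0.0604]
tool_rot: [3.139, 0.135, 0.001]
contact_force: [6.6, -3.1, -1.8]
width: 0.0007
grip_force: 3.1
```

arm_command(deltas=[{"gripper": 1, "travel": [-0.0006, 0, 0], "turn": 0}])

```text
time: 40.05
eef_pos: [0.5333, 0.0928, 0.0605]
tool_rot: [3.139, 0.135, 0.003]
contact_force: [10.0, -2.6, -5.0]
width: 0.0005
grip_force: 4.9
```

arm_command(deltas=[{"gripper": 1, "travel": [-0.0006, 0, 0], "turn": 0}])

```text
time: 40.17
eef_pos: [0.5332, 0.0927, 0.0606]
tool_rot: [3.139, 0.135, 0.005]
contact_force: [12.5, -1.9, -7.1]
width: 0.0002
grip_force: 6.3
```

```bash
python3 st.py
```

```text
t 40.175 rel to pegR start: x -63.34 y 188.88 z 0.0606 yaw 4.93 F ex 12.27 F ey -3.01 w 0.00018128378699967552
```

arm_command(deltas=[{"gripper": 1, "travel": [0.008, 0.03, 0], "turn": 0}, {"gripper": 1, "travel": [0, 0.053, 0], "turn": 0}, {"gripper": 1, "travel": [0, 0.053, 0], "turn": 0}, {"gripper": 1, "travel": [0, 0.053, 0], "turn": 0}, {"gripper": 1, "travel": [-0.003, 0, 0], "turn": 0}])

```text
time: 40.8
eef_pos: [0.5529, -0.0977, 0.0602]
tool_rot: [-3.139, -0.129, 0.001]
contact_force: [0.4, -0.1, 0.1]
width: 0.0006
grip_force: 0.0
```

arm_command(deltas=[{"gripper": 1, "travel": [-0.001, 0, 0], "turn": 0}, {"gripper": 1, "travel": [-0.0006, 0, 0], "turn": 0}])

```text
time: 41.05
eef_pos: [0.5515, -0.094, 0.0603]
tool_rot: [-3.138, -0.137, 0.001]
contact_force: [-0.5, -0.5, -0.2]
width: 0.0003
grip_force: 0.0
```

arm_command(deltas=[{"gripper": 1, "travel": [-0.0006, 0, 0], "turn": 0}])

```text
time: 41.18
eef_pos: [0.5511, -0.0943, 0.0604]
tool_rot: [-3.139, -0.137, 0.0]
contact_force: [0.0, 0.7, -0.2]
width: 0.0005
grip_force: 0.0
```

arm_command(deltas=[{"gripper": 1, "travel": [-0.0006, 0, 0], "turn": 0}])

```text
time: 41.3
eef_pos: [0.5505, -0.0947, 0.0604]
tool_rot: [-3.139, -0.136, -0.0]
contact_force: [0.9, 0.0, 0.5]
width: 0.0008
grip_force: 0.4
```

```bash
python3 st.py
```

```text
t 41.3 rel to pegR start: x -62.91 y 0.6 z 0.0604 yaw 4.97 F ex 0.92 F ey -0.08 w 0.0007918327850185275
```

Touching the right peg; feel for home with small steps.

arm_command(deltas=[{"gripper": 1, "travel": [-0.0005, 0, 0], "turn": 0}])

```text
time: 41.42
eef_pos: [0.5504, -0.0949, 0.0605]
tool_rot: [-3.138, -0.135, -0.002]
contact_force: [4.9, 4.1, -1.7]
width: 0.0006
grip_force: 2.6
```

arm_command(deltas=[{"gripper": 1, "travel": [-0.0005, 0, 0], "turn": 0}])

```text
time: 41.55
eef_pos: [0.5503, -0.0949, 0.0605]
tool_rot: [-3.138, -0.135, -0.003]
contact_force: [8.6, 4.1, -2.9]
width: 0.0006
grip_force: 4.3
```

arm_command(deltas=[{"gripper": 1, "travel": [-0.0005, 0, 0], "turn": 0}])

```text
time: 41.68
eef_pos: [0.5502, -0.0949, 0.0605]
tool_rot: [-3.138, -0.135, -0.005]
contact_force: [11.6, 4.9, -6.5]
width: 0.0002
grip_force: 5.9
```

```bash
python3 st.py
```

```text
t 41.675 rel to pegR start: x -63.25 y 0.46 z 0.0605 yaw 4.93 F ex 12.0 F ey 3.86 w 0.00016097772888309751
```

arm_command(deltas=[{"gripper": 1, "travel": [0, 0, 0], "turn": 0}, {"gripper": 1, "travel": [0, 0, 0], "turn": 0}, {"gripper": 1, "travel": [0, 0, 0], "turn": 0}])

```text
time: 42.05
eef_pos: [0.5502, -0.0949, 0.0605]
tool_rot: [-3.138, -0.135, -0.005]
contact_force: [9.6, 4.2, -5.1]
width: 0.0005
grip_force: 5.2
```

arm_command(deltas=[{"gripper": 1, "travel": [0.01, 0, 0], "turn": 0}, {"gripper": 1, "travel": [0, -0.02, -0.03], "turn": 0}, {"gripper": 1, "travel": [0, -0.04, -0.06], "turn": 0}, {"gripper": 1, "travel": [-0.06, -0.02, -0.05], "turn": 0}, {"gripper": 1, "travel": [-0.06, 0, 0], "turn": 0}])

```text
time: 42.68
eef_pos: [0.447, -0.0332, 0.1835]
tool_rot: [3.137, 0.138, 0.007]
contact_force: [1.0, -0.6, 0.4]
width: 0.0004
grip_force: 0.0
```

arm_command(deltas=[{"gripper": 1, "travel": [-0.02, 0, 0], "turn": 0}, {"gripper": 1, "travel": [0, 0, 0], "turn": 0}, {"gripper": 1, "travel": [0, 0, 0], "turn": 0}])

```text
time: 43.05
eef_pos: [0.4277, -0.0356, 0.1813]
tool_rot: [3.139, 0.135, 0.0]
contact_force: [0.5, -0.6, -0.3]
width: 0.0004
grip_force: 0.0
```

```bash
python3 - <<'E'
from h import *
c,W,s=grab("wrist"); save("w5.png",c); np.savez("w5",c=c,W=W)
print(s["time"],s["eef_pos"].round(4),s["contact_force"])
m=(c.astype(int)[...,0]>c.astype(int)[...,1]*1.8+20)&(W[...,2]>.079)&(W[...,2]<.09)
n,l=cv2.connectedComponents(m.astype(np.uint8))
for i in range(1,n):
    if (l==i).sum()>30: print("peg",W[l==i].mean(0).round(4),(l==i).sum(),np.argwhere(l==i).mean(0))
E
```

```text
43.05 [ 0.4277 -0.0356  0.1813] [ 0.48109686 -0.60912006 -0.25587307]
peg [0.5167 0.0913 0.0829] 484 [ 84.99173554 130.12809917]
peg [ 0.5336 -0.0962  0.0831] 457 [ 83.78993435 439.16849015]
```

View pics/w5.png

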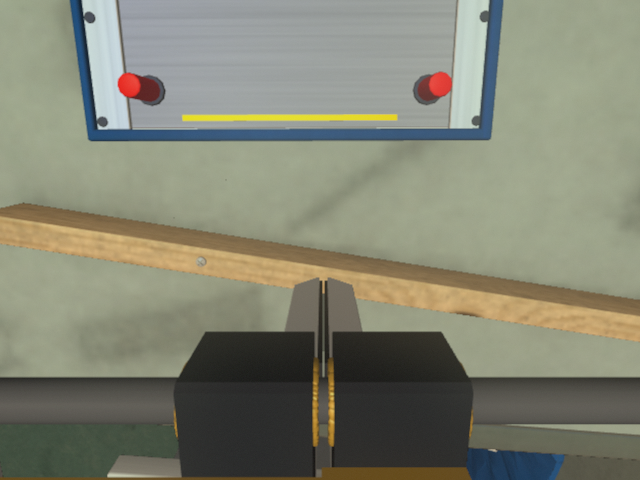

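The cover is shut flush against the near wall (row 130), with the pegs level at (130,85) and (439,84) and the arm clear.

```bash
python3 -c "
from cell import manip
print(manip.hand_in())"
```

```text
the job is handed in; nothing more can be done
None
```

The striped plug lies flat in the bay beside the other plug, and the cover is shut square against the near wall, seated with a press of about 11–14 N on the right peg. The arm is clear, and the job was handed in at about 43 s; no verdict came back.

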